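# Lock the spindle and spread a snap ring over its stub

## Task

Lock the blue spindle fixture by turning its red knob clockwise until it clicks over to its far stop. Then take the red-handled ring pliers off their stand, squeeze them so that the snap ring is spread above the steel stub, and lower the ring over the stub until it is level with the dark groove. Finish while still holding the pliers there, upright, steady and squeezed, the ring clear of the stub all round; do not disturb the tape roll, whetstone or blue star tile.

Things in the scene. Friction and masses are not known exactly. Their poses are not given: they have to be found in the camera images.
- hub: Spindle fixture, fixed to the bench: blue base plate 190 (x) x 90 (y) x 12 mm, origin at the centre of its underside. Steel stub upright at x = +50 mm on a dark boss of diameter 52 mm (60 at the foot) that ends 42 mm above the bench. Red knob at x = -55 mm. Between them a grey bolt guide 33 mm high; a sprung brass plunger in a housing 30 mm high at x = -55, y = +38 mm.
- groove (a point): Centre of the stub's dark groove, on the stub's axis, 54 mm above the bench. Groove: diameter 25 mm, from 49 to 59 mm above the bench. Stub: diameter 32 mm above and below it
- nose (a point): Centre of the stub's top, 82 mm above the bench; 3 mm chamfer round it
- lock_knob (a joint): Angle of the red knob: grows clockwise seen from above, starts at 0 to 0.12 rad, far stop at 1.2. A sprung plunger resists from about 0.2 to 0.55 rad (at most 0.1 N m), then snaps over and lets the knob go on freely to the far stop, where it stays
- lock_knob_grip (a point): On the knob's axis at the height to grip, 49 mm above the bench; turns with the knob. The grip bar, 42 mm along this point's x axis and 14 mm thick, stands from 26 to 56 mm above the bench on a round foot of diameter 44 mm; at joint value 0 the bar runs along the fixture's x axis
- stand: Parking stand, fixed to the bench: wooden base 80 x 80 x 12 mm, origin at the centre of its underside, with an aluminium post of diameter 23 mm that reaches 42 mm above the bench. The pliers stand on the base with the ring round the post and lift straight up off it
- pliers: Short upright ring pliers, 130 mm high, 130 to 210 g; origin on their axis at the underside of the ring, z up, y the line along which the grips are squeezed. Jaw arms at +y and -y rise to a pivot plate (46 mm along y, 21 along x) 51 to 73 mm above the origin, red grips above it. Squeezing the grips together opens the ring, releasing closes it
- ring_mid (a point): Centre of the brass snap ring, on the pliers' axis, 2.5 mm above their origin. Ring: 5 mm round wire in two level arcs, inner diameter 28 mm when closed, gaps at its +x and -x sides
- grip_mid (a point): Midway between the two red grips, 106 mm above the pliers' origin. Grips: 18 mm wide along x, 84 to 128 mm above the origin; outer faces 55 mm apart low down and 67 at the top when relaxed, upright and 45 mm apart when squeezed to the stop. Take both from above and squeeze with 20 N or more (the spring takes 3 N to start, 8 N at the stop)
- jaw_left (a joint): How far the pliers are squeezed: 0 = relaxed, ring closed (too small for the stub); 0.17 rad = stop, each half of the ring moved 10 mm outward. The other jaw is geared to it and moves alike. From about 0.11 rad the ring clears the stub (at the stop by about 4 mm along the gaps and more across).
- tape_roll: Bystander: tan tape roll, 86 mm across, 24 mm high, lying flat; origin under its centre
- whetstone: Bystander: grey whetstone 45 x 140 x 22 mm; origin under its centre
- star_cobalt: Bystander: cobalt blue star tile, 64 mm across, 12 mm high; origin under its centre

How it is judged (in metres and radians):
On the way, in this order (a step that is already met when the one before it is completed fails the run):
1. the knob is turned past its click to the far stop (value of joint lock_knob above 0.9 rad), for 0.2 s.
2. the ring is spread open above the top of the stub (value of joint jaw_left above 0.11 rad and horizontal distance between ring_mid and nose below 0.012 m and z of ring_mid in the frame of nose above 0.002 m), for 0.1 s.
3. the spread ring is round the stub, level with the groove (value of joint jaw_left above 0.11 rad and horizontal distance between ring_mid and groove below 0.006 m and z of ring_mid in the frame of groove between -0.005 and 0.005 m), for 0.2 s.
At the end, for the whole second after the job is handed in: Knob above 0.9 rad; pliers held by the fingers (over 3 N), squeezed beyond 0.11 rad, upright within 0.15 rad, still; ring centre within 6 mm of the stub's axis and 5 mm of the groove's mid-height; pliers and ring touch the fixture with under 1 N (all of step 3 and value of joint lock_knob above 0.9 rad and angle between pliers's own z axis and vertical below 0.15 rad and contact force between pliers and hub below 1 N and contact force between the fingers and pliers above 3 N and linear speed of pliers below 0.02 m/s); the arm keeps its last pose, push and grip.
It fails at once if the tape roll is moved by more than 20 mm (distance of tape_roll from where it was at the start of the episode above 0.02 m).
It fails at once if the whetstone is moved by more than 20 mm (distance of whetstone from where it was at the start of the episode above 0.02 m).
It fails at once if the blue star tile is moved by more than 20 mm (distance of star_cobalt from where it was at the start of the episode above 0.02 m).
It also fails if it takes over 54 s, if anything falls off the work surface, if the arm or the gripper's body presses on something with over 40 N, if the wrist force passes 120 N, or if a joint passes its speed limit or range.

## Robot

A 6-joint arm with a two-finger parallel gripper is mounted at the origin on the work surface; the furniture and walls round the work are solid. World frame = base frame: x ahead of the robot, y to its left, z up, the work surface at z = 0. Lengths are in m, angles in degrees, forces in N, time in s.
With the tool pointing down it reaches from about 0.325 to 0.85 m from the base axis. Payload 4.4 kg.
Tool frame: the origin (TCP) lies midway between the tips of the shut fingers; the grasp point (between the pads) lies grip_depth behind it (grip_depth is the distance from the TCP to the grasp point, in m); z points along the fingers, y is the line along which they close (so a half turn about z gives the same grasp; the last joint's range is limited). The gripper opens to 94 mm and grips with 3 to 60 N. Pads are 16 mm wide; open, the fingers measure 119 mm over their backs; the gripper's body (75 mm by 177 mm) begins 78 mm behind the grasp point.
Start: joints at [-83.394, 11.837, 88.321, -0, 79.842, -8.623], TCP at [0.151, -0.555, 0.205] pointing down, gripper open.
Joint ranges: [-156.59, 156.59], [-49.26, 127.26], [12.9, 141.05], [-63.56, 243.56], [4.71, 150.69], [-161.64, 161.64]. Speed limits (degrees/s): [159.86, 159.86, 180, 180, 180, 180].

## Interface

Orientations are given as [roll, pitch, yaw] about the fixed x, y, z axes, in that order (R = Rz(yaw) Ry(pitch) Rx(roll)).
In Python, from rig import * gives the robot as it stands. The module is installed in compiled form; this text tells all that it offers.
- The arm moves only by the tool jog_arm, never from a script. Its argument "rows" is a list that holds one entry, the list of rows, each a list of 7 numbers: the shift along the tool's x, y, z in mm, then the turn, a rotation vector about the tool's x, y, z in rad, then the opening, from 0 (shut) to 1 (fully open). A call has 1 to 20 rows; each row is the pose to reach, as a shift and turn from the pose commanded when the call began, along the tool's axes at that moment; what a row does not reach only later rows make up. A row lasts 1/8 s, in which the tool goes at most 62.5 mm and 10.7 degrees, less where a joint would pass 70% of its speed; a pose out of reach is approached as far as the arm can. A call with a gripper value outside its range is refused whole. The fingers move at their own pace and stop on an object; "squeeze" is the grip in N (left out, the last holds). Time passes only in rows, so rows that repeat a pose let the fingers close. It gives the time, the measured TCP pose, the force, the opening and the grip force at its end, in the units of the state.
- observe(): the state, without advancing time (a new reading comes with each control period).
- camera(name): name is "side" or "top" or "wrist"; returns a dict with "frame" (420x560x3 uint8, blue, green, red), "mtx" (3x3 intrinsics, pixels), "world_from_camera" (4x4, takes a point from camera to world coordinates). Camera axes: x right, y down, z forward; pixel columns grow to the right and rows downward; lengths in m; the calibration is good to about 2 mm. A picture is of the moment at which its call begins. There is no depth.
- sign_off(): hands the job in; it is judged then, once.
The state is a dict: "clock": time; "qpos": joint angles; "joint_vel": joint speeds; "joint_torque": joint torques, N m; "position": TCP position; "ee_rot": TCP orientation; "contact_force": force on the tool from outside, world axes, zero at the start; "moment": the same for the moment, N m; "finger_gap": finger opening in m; "grip_force": force on a finger pad.
Only numpy, scipy, OpenCV 4.12 (cv2) and the standard library are available. Lean on these libraries where they do the work, as an engineer would, in place of code of your own. Each camera call takes 0.05 s, during which the arm holds its last target. There are 200 camera calls.

## Working session

There is one attempt and no reset: what is moved stays moved. The work goes in short steps, Python scripts to look and compute and a tool call to move; the robot and the scene stay as the last step left them, time stands still between calls to the robot, and variables do not carry over. Pictures are saved under pics/ and viewed, at most 10 in all, crops included, and the job is handed in when it is done.

Besides the shell and the picture viewer there is one more tool, called after "Request:" by a JSON object that holds its "method" and its "body", one argument or row to a line. jog_arm: Moves the arm, as the interface text tells. Its arguments: {"type":"object","properties":{"rows":{"type":"array"},"squeeze":{"type":"number"}},"required":["rows"]}

```bash
mkdir -p pics; cat > h.py <<'E'
from rig import *
import numpy as np, cv2
from scipy.spatial.transform import Rotation as R
def snap(n,f):
    c=camera(n); cv2.imwrite('pics/'+f,c['frame']); np.savez('pics/'+f[:-4]+'.npz',K=c['mtx'],T=c['world_from_camera']); return c
def cast(c,u,v,z):
    K=c['mtx'] if 'mtx' in c else c['K']; T=c['world_from_camera'] if 'world_from_camera' in c else c['T']
    d=T[:3,:3]@np.linalg.solve(K,[u,v,1.]); o=T[:3,3]; return o+d*(z-o[2])/d[2]
def proj(c,p):
    K=c['mtx'] if 'mtx' in c else c['K']; T=c['world_from_camera'] if 'world_from_camera' in c else c['T']
    q=K@(T[:3,:3].T@(np.array(p)-T[:3,3])); return q[:2]/q[2]
E
python3 - <<'E'
from h import *
a=snap('top','t0.png');b=snap('side','s0.png')
for c in(a,b): print(np.round(c['mtx'],1).tolist(),np.round(c['world_from_camera'],3).tolist())
o=observe();print(o)
try: print(grip_depth)
except Exception as e: print(e)
E
```

```text
[[429.6, 0.0, 277.5], [0.0, 429.6, 211.0], [0.0, 0.0, 1.0]] [[-0.012, -0.997, 0.077, 0.503], [-1.0, 0.013, 0.008, 0.181], [-0.009, -0.077, -0.997, 1.177], [0.0, 0.0, 0.0, 1.0]]
[[446.1, 0.0, 276.7], [0.0, 446.1, 209.9], [0.0, 0.0, 1.0]] [[0.928, -0.237, 0.287, 0.302], [-0.372, -0.585, 0.72, -0.606], [-0.003, -0.775, -0.632, 0.798], [0.0, 0.0, 0.0, 1.0]]
{'clock': 0.1, 'qpos': array([-8.33940254e+01,  1.18777842e+01,  8.83936049e+01, -8.05497873e-05,
        7.98414304e+01, -8.62260514e+00]), 'joint_vel': array([-0.04099817, -0.03102251, -0.1992382 ,  0.01304994, -0.01452491,
        0.04739325]), 'joint_torque': array([-7.37588653e-04, -3.71867430e+01, -2.82294363e+01,  6.99576479e-02,
        3.11956869e-02, -5.55325198e-05]), 'position': array([ 0.15094639, -0.55410547,  0.20444751]), 'ee_rot': array([-1.79888444e+02, -1.68361398e-02,  1.52285776e+01]), 'contact_force': array([-0.02573345, -0.51099364,  0.3950715 ]), 'moment': array([ 0.0143284 , -0.03250678,  0.00866378]), 'grip_force': 0.0, 'finger_gap': 0.09418430476618353}
0.0188
```

View pics/t0.png

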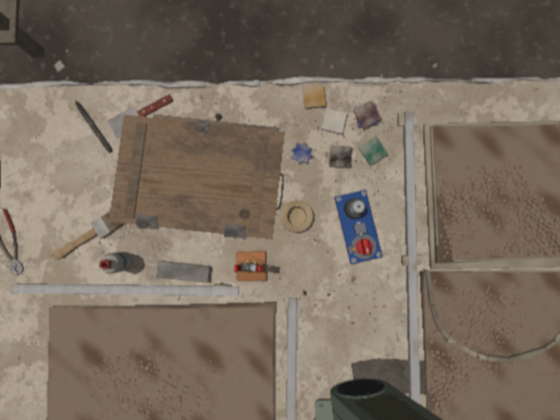

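View pics/s0.png

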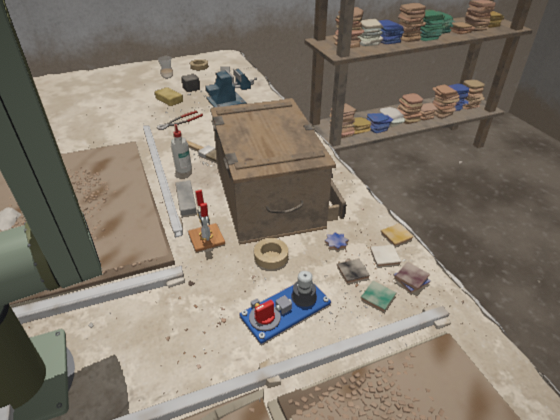

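Top view: knob ~(365,247), stub ~(356,208), stand with pliers ~(251,268), tape (298,217), star (302,153), whetstone (183,271); a big crate sits just ahead of the stand.

```bash
python3 - <<'E'
from h import *
t=cv2.imread('pics/t0.png');s=cv2.imread('pics/s0.png');T=dict(np.load('pics/t0.npz'));S=dict(np.load('pics/s0.npz'))
h=cv2.cvtColor(t,cv2.COLOR_BGR2HSV)
def blob(m,roi):
    x0,y0,x1,y1=roi; k=np.zeros_like(m);k[y0:y1,x0:x1]=m[y0:y1,x0:x1]
    p=np.argwhere(k)[:,::-1].astype(np.float32); return p
blue=((h[...,0]>100)&(h[...,0]<125)&(h[...,1]>120)).astype(np.uint8)
p=blob(blue,(325,180,390,270))
q=np.array([cast(T,u,v,.012)[:2] for u,v in p],np.float32)*1000
r=cv2.minAreaRect(q);print('hub',len(p),r); print(cv2.boxPoints(r).round())
red=(((h[...,0]<8)|(h[...,0]>172))&(h[...,1]>150)&(h[...,2]>90)).astype(np.uint8)
p=blob(red,(340,225,390,270));print('knob px',p.mean(0),cast(T,*p.mean(0),.04)); 
p=blob(red,(230,255,290,285));print('grips',len(p),p.min(0),p.max(0),cast(T,*p.mean(0),.12))
org=((h[...,0]>5)&(h[...,0]<16)&(h[...,1]>120)).astype(np.uint8)
p=blob(org,(225,245,280,290));q=np.array([cast(T,u,v,.012)[:2] for u,v in p],np.float32)*1000
print('stand',len(p),cv2.minAreaRect(q))
a=cv2.resize(t[190:300,220:390],None,fx=4.5,fy=4.5,interpolation=cv2.INTER_CUBIC)
cv2.imwrite('pics/c1.png',a)
b1=cv2.resize(s[180:260,170:330],None,fx=3.7,fy=3.7,interpolation=cv2.INTER_CUBIC);b2=cv2.resize(s[260:340,200:360],None,fx=3.7,fy=3.7,interpolation=cv2.INTER_CUBIC)
cv2.imwrite('pics/c2.png',np.vstack([b1,b2]))
E
```

```text
hub 852 ((548.2098999023438, -26.610824584960938), (181.94729614257812, 84.09154510498047), 12.387914657592773)
[[450.  -5.]
 [468. -87.]
 [646. -48.]
 [628.  34.]]
knob px [363.4625  245.99374] [ 0.49547452 -0.0348963   0.04      ]
grips 45 [235. 265.] [260. 272.] [0.44468062 0.25504726 0.12      ]
stand 560 ((446.5843505859375, 263.9277648925781), (75.69202423095703, 72.39073181152344), 89.44247436523438)
```

View pics/c1.png

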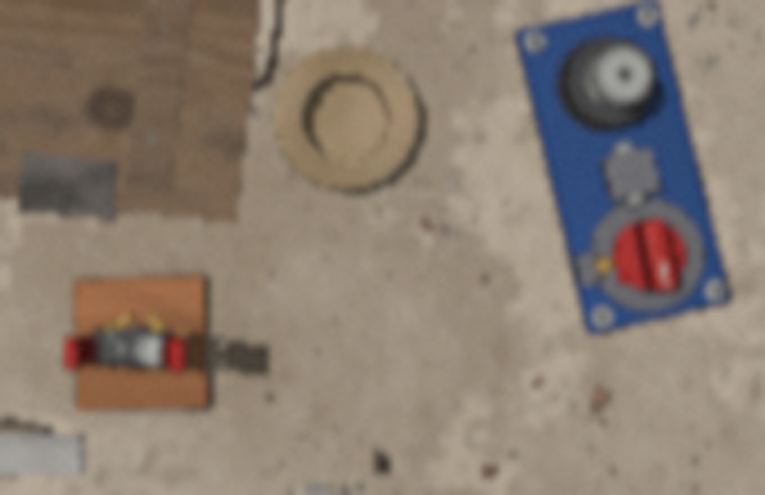

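View pics/c2.png

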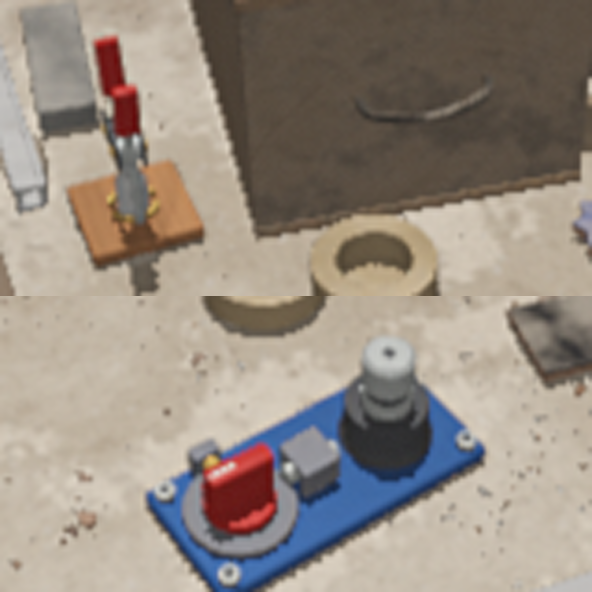

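Crops: the hub's knob end is nearest the robot with plunger on its +y side (yaw ≈12°); pliers' grips are along world y, ring round the post; crate just ahead.

```bash
cat >> h.py <<'E'
def delta(p,rpy,base=None):
    o=observe(); b=base or (o['position'],o['ee_rot'])
    A=R.from_euler('xyz',b[1],degrees=True);B=R.from_euler('xyz',rpy,degrees=True)
    return np.round(A.inv().apply(np.array(p)-b[0])*1000,1).tolist()+np.round((A.inv()*B).as_rotvec(),4).tolist()
E
python3 - <<'E'
from h import *
T=dict(np.load('pics/t0.npz'));S=dict(np.load('pics/s0.npz'))
print('crate bottom corner',cast(S,239.5,243.5,0),'top corner by z', [(z,cast(T,272,238,z)[:2].round(3),proj(S,[*cast(T,272,238,z)[:2],z]).round()) for z in(.12,.16,.2,.24)])
print('front edge x',[ (z,cast(T,250,236,z)[:2].round(3)) for z in (.12,.16,.2,.24)])
print('stub',cast(T,358.9,206.2,.082), 'knob', cast(T,220+652/4.5,190+258/4.5,.056))
print('tape',cast(T,298,217,.024),'rail',cast(T,240,290,.0))
print(delta([.494,-.038,.20],[180,0,12.4]))
E
```

```text
crate bottom corner [0.5231394  0.21267655 0.        ] top corner by z [(0.12, array([0.518, 0.204]), array([236., 210.])), (0.16, array([0.518, 0.203]), array([235., 197.])), (0.2, array([0.517, 0.202]), array([234., 183.])), (0.24, array([0.517, 0.202]), array([232., 169.]))]
front edge x [(0.12, array([0.524, 0.258])), (0.16, array([0.523, 0.255])), (0.2, array([0.522, 0.252])), (0.24, array([0.521, 0.249]))]
stub [ 0.59720433 -0.01804119  0.082     ] knob [ 0.4920697 -0.0354549  0.056    ]
tape [0.57514139 0.13562149 0.024     ] rail [0.38026836 0.29500939 0.        ]
[466.6, -407.9, 5.4, -0.002, -0.0002, 0.0494]
```

Request:
{"method": "jog_arm", "body": {
  "rows": [
    [[466, -408, 5, 0, 0, 0.05, 0.5], [466, -408, 5, 0, 0, 0.05, 0.5], [466, -408, 5, 0, 0, 0.05, 0.5], [466, -408, 5, 0, 0, 0.05, 0.5], [466, -408, 5, 0, 0, 0.05, 0.5], [466, -408, 5, 0, 0, 0.05, 0.5], [466, -408, 5, 0, 0, 0.05, 0.5], [466, -408, 5, 0, 0, 0.05, 0.5], [466, -408, 5, 0, 0, 0.05, 0.5], [466, -408, 5, 0, 0, 0.05, 0.5], [466, -408, 5, 0, 0, 0.05, 0.5], [466, -408, 5, 0, 0, 0.05, 0.5], [466, -408, 5, 0, 0, 0.05, 0.5], [466, -408, 5, 0, 0, 0.05, 0.5], [466, -408, 5, 0, 0, 0.05, 0.5]]
  ]
}}

```text
clock: 1.98
position: [0.4932, -0.0396, 0.2006]
ee_rot: [180.0, -0.0, 12.3]
contact_force: [-0.0, -0.6, 0.1]
finger_gap: 0.0469
grip_force: 0.0
```

```bash
python3 - <<'E'
from h import *
c=snap('wrist','w1.png');o=observe();print(o['clock'],o['position'],o['ee_rot'],o['finger_gap'])
print(c['world_from_camera'].round(3).tolist(),c['mtx'][0,0])
for n,p in dict(knob=[.4945,-.0384,.056],stub=[.597,-.016,.082]).items(): print(n,proj(c,p))
E
```

```text
2.025 [ 0.49330983 -0.03946763  0.20055558] [ 1.79992555e+02 -7.42427139e-03  1.22834396e+01] 0.046899911777733894
[[0.212, -0.941, -0.265, 0.57], [-0.977, -0.204, -0.057, -0.022], [-0.0, 0.271, -0.963, 0.38], [0.0, 0.0, 0.0, 1.0]] 298.9265464678588
knob [283.6598159  202.32378372]
stub [283.47159922  99.22299466]
```

View pics/w1.png

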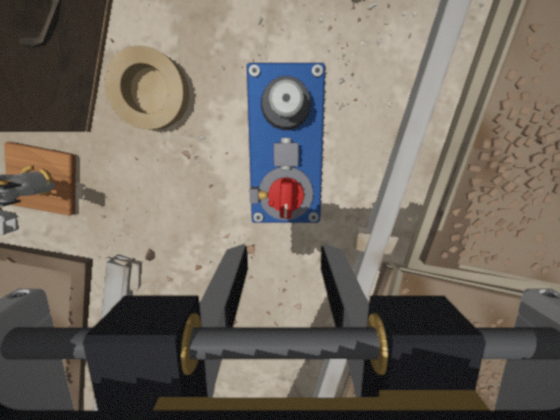

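Wrist view: fixture square in view, stub top (286,97), knob bar (286,197), plate corners (248,63)–(324,222).

```bash
python3 - <<'E'
from h import *
T=dict(np.load('pics/w1.npz'));t=cv2.imread('pics/w1.png');h=cv2.cvtColor(t,cv2.COLOR_BGR2HSV)
m=((h[...,0]>100)&(h[...,0]<125)&(h[...,1]>120)); m[:, :235]=0;m[:,340:]=0;m[240:]=0
p=np.argwhere(m)[:,::-1].astype(float)
q=np.array([cast(T,u,v,.012)[:2] for u,v in p],np.float32)*1000
r=cv2.minAreaRect(q);print('hub',r)
# stub top bright
g=(h[...,2]>125)&(h[...,1]<60);g[:70]=0;g[125:]=0;g[:,265:]&=True;g[:,:262]=0;g[:,312:]=0
n,l,st,ce=cv2.connectedComponentsWithStats(g.astype(np.uint8));i=1+st[1:,4].argmax();print('stub',st[i],ce[i],cast(T,*ce[i],.080))
red=(((h[...,0]<8)|(h[...,0]>172))&(h[...,1]>150)&(h[...,2]>70));red[:160]=0;red[240:]=0
p=np.argwhere(red)[:,::-1];print(len(p),p.min(0),p.max(0),cast(T,*p.mean(0),.05))
top=red&(h[...,2]>170);p=np.argwhere(top)[:,::-1].astype(np.float32)
q=np.array([cast(T,u,v,.056)[:2] for u,v in p],np.float32)*1000;print('bartop',len(p),cv2.minAreaRect(q),q.mean(0))
cv2.imwrite('pics/c3.png',cv2.resize(t[55:230,235:340],None,fx=3.4,fy=3.4,interpolation=cv2.INTER_CUBIC))
E
```

```text
hub ((550.385986328125, -28.580520629882812), (183.54739379882812, 86.48556518554688), 12.247822761535645)
stub [269  80  33  35 881] [284.99886493  96.93530079] [ 0.5994517  -0.01693095  0.08      ]
933 [268 178] [303 217] [ 0.50175408 -0.03889203  0.05      ]
bartop 463 ((500.9449768066406, -37.922576904296875), (36.5569953918457, 31.411401748657227), 81.8892593383789) [502.913    -33.525635]
```

View pics/c3.png

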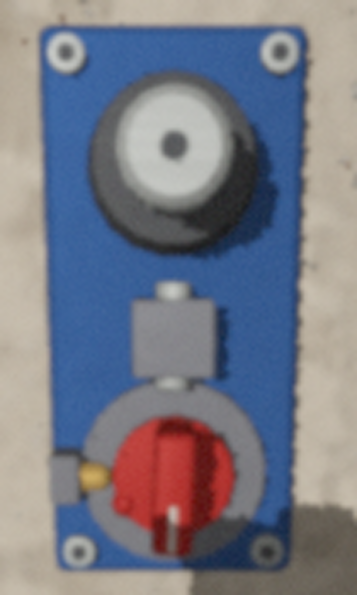

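Request:
{"method": "jog_arm", "body": {
  "rows": [
    [[2, 1, 60, 0, 0, 0, 0.4], [2, 1, 110, 0, 0, 0, 0.4], [2, 1, 145, 0, 0, 0, 0.4], [2, 1, 168, 0, 0, 0, 0.4], [2, 1, 168, 0, 0, 0, 0.4], [2, 1, 168, 0, 0, 0, 0], [2, 1, 168, 0, 0, 0, 0], [2, 1, 168, 0, 0, 0, 0], [2, 1, 168, 0, 0, 0, 0], [2, 1, 168, 0, 0, 0, 0]]
  ],
  "squeeze": 30
}}

```text
clock: 3.28
position: [0.4975, -0.0407, 0.0339]
ee_rot: [179.8, -0.2, 12.4]
contact_force: [0.7, -5.1, 4.5]
finger_gap: 0.014
grip_force: 30.0
```

Request:
{"method": "jog_arm", "body": {
  "rows": [
    [[0, 1, 0, 0, 0, 0.1, 0], [0, 1, 0, 0, 0, 0.22, 0], [0, 1, 0, 0, 0, 0.34, 0], [0, 1, 0, 0, 0, 0.46, 0], [0, 1, 0, 0, 0, 0.58, 0], [0, 1, 0, 0, 0, 0.7, 0], [0, 1, 0, 0, 0, 0.82, 0], [0, 1, 0, 0, 0, 0.94, 0], [0, 1, 0, 0, 0, 1.05, 0], [0, 1, 0, 0, 0, 1.13, 0], [0, 1, 0, 0, 0, 1.13, 0], [0, 1, 0, 0, 0, 1.13, 0], [0, 1, 0, 0, 0, 1.13, 0]]
  ]
}}

```text
clock: 4.9
position: [0.4975, -0.0408, 0.0339]
ee_rot: [-179.9, -0.2, -52.4]
contact_force: [1.1, -1.6, 5.1]
finger_gap: 0.0137
grip_force: 30.0
```

```bash
python3 - <<'E'
from h import *
o=observe();print(o['clock'],o['position'],o['ee_rot'],o['contact_force'],o['moment'],o['finger_gap'])
E
```

```text
4.9 [ 0.49747136 -0.04079978  0.03388695] [-1.79890118e+02 -1.57092260e-01 -5.23820221e+01] [ 1.12773338 -1.56485293  5.1039378 ] [-0.40326371 -0.09018684  0.02414292] 0.013653333641836634
```

Request:
{"method": "jog_arm", "body": {
  "rows": [
    [[0, 0, 0, 0, 0, 0, 0.4], [0, 0, 0, 0, 0, 0, 0.4], [0, 0, 0, 0, 0, 0, 0.4], [0, 0, -60, 0, 0, 0, 0.5], [0, 0, -120, 0, 0, 0, 0.6], [0, 0, -180, 0, 0, -0.15, 1], [0, 0, -226, 0, 0, -0.33, 1], [0, 0, -226, 0, 0, -0.5, 1], [0, 0, -226, 0, 0, -0.7, 1], [0, 0, -226, 0, 0, -0.9, 1], [0, 0, -226, 0, 0, -1.1, 1], [0, 0, -226, 0, 0, -1.3, 1], [0, 0, -226, 0, 0, -1.5, 1], [0, 0, -226, 0, 0, -1.7, 1], [0, 0, -226, 0, 0, -1.9, 1], [0, 0, -226, 0, 0, -2.0, 1], [0, 0, -226, 0, 0, -2.0, 1]]
  ],
  "squeeze": 40
}}

```text
clock: 7.02
position: [0.4955, -0.04, 0.258]
ee_rot: [-179.9, -0.0, 62.1]
contact_force: [-0.4, -0.0, -0.7]
finger_gap: 0.094
grip_force: 0.0
```

```bash
python3 - <<'E'
from h import *
snap('wrist','w2.png');snap('top','t1.png')
o=observe();print(o['clock'],o['position'],o['ee_rot'],o['contact_force'])
print(delta([.47,.15,.26],[180,0,179.5]),delta([.446,.262,.26],[180,0,179.5]))
E
```

```text
7.125 [ 0.49566263 -0.04008517  0.25817131] [-1.79962165e+02 -1.90885256e-03  6.20512185e+01] [ 0.09257233  0.25784949 -0.19649241]
[155.9, -111.8, -1.7, -0.0004, -0.0007, -2.0499] [243.6, -185.5, -1.7, -0.0004, -0.0007, -2.0499]
```

Request:
{"method": "jog_arm", "body": {
  "rows": [
    [[20, -15, -2, 0, 0, -0.18, 1], [40, -30, -2, 0, 0, -0.36, 1], [60, -45, -2, 0, 0, -0.54, 1], [70, -55, -2, 0, 0, -0.72, 1], [70, -55, -2, 0, 0, -0.9, 1], [70, -55, -2, 0, 0, -1.08, 1], [70, -55, -2, 0, 0, -1.26, 1], [70, -55, -2, 0, 0, -1.44, 1], [70, -55, -2, 0, 0, -1.62, 1], [70, -55, -2, 0, 0, -1.8, 1], [80, -60, -2, 0, 0, -1.98, 1], [110, -80, -2, 0, 0, -2.05, 1], [156, -112, -2, 0, 0, -2.05, 1], [200, -150, -2, 0, 0, -2.05, 1], [244, -185, -2, 0, 0, -2.05, 1], [244, -185, -2, 0, 0, -2.05, 1], [244, -185, -2, 0, 0, -2.05, 1]]
  ]
}}

```text
clock: 9.25
position: [0.4459, 0.2615, 0.2603]
ee_rot: [-180.0, -0.0, 179.6]
contact_force: [-0.2, 0.1, -0.5]
finger_gap: 0.0939
grip_force: 0.0
```

```bash
python3 - <<'E'
from h import *
c=snap('wrist','w3.png')
o=observe();print(o['clock'],o['position'],o['ee_rot'],o['contact_force'])
W2=cv2.imread('pics/w2.png');T1=cv2.imread('pics/t1.png')
cv2.imwrite('pics/c4.png',np.hstack([cv2.resize(c['frame'],(500,375)),cv2.resize(T1[190:290,320:400],(300,375),interpolation=cv2.INTER_CUBIC)]))
print(proj(c,[.446,.262,.14]),proj(c,[.446,.264,.012]))
E
```

```text
9.3 [0.44613243 0.26098533 0.26029042] [-1.79961248e+02 -1.14479055e-02  1.79572209e+02] [ 0.62598114  0.09772528 -0.08842   ]
[283.87146554 210.83826859] [285.29869834 187.99078977]
```

View pics/c4.png

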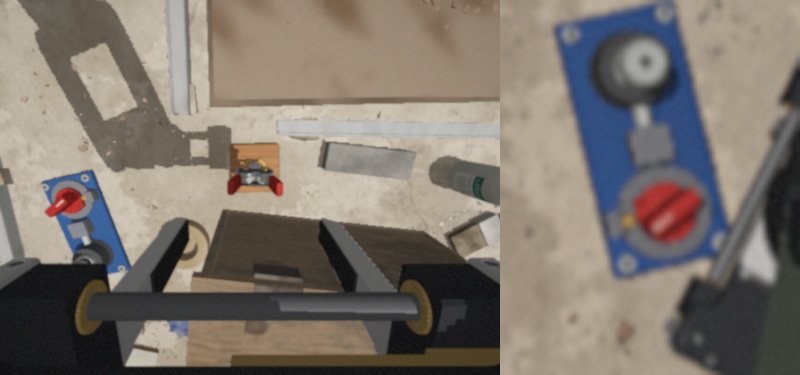

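Knob has turned ~65° to the far stop (bolt into the boss); pliers' grips at about (264,207) and (309,208) in the full wrist picture, crate directly beyond the fingers.

```bash
cat > pl.py <<'E'
from h import *
def pliers(f):
    T=dict(np.load(f'pics/{f}.npz'));t=cv2.imread(f'pics/{f}.png');h=cv2.cvtColor(t,cv2.COLOR_BGR2HSV)
    red=(((h[...,0]<6)|(h[...,0]>172))&(h[...,1]>170)&(h[...,2]>60)).astype(np.uint8);red[:,:200]=0;red[:,380:]=0;red[:140]=0;red[280:]=0
    n,l,st,ce=cv2.connectedComponentsWithStats(red)
    for i in range(1,n):
        if st[i,4]>40: 
            s=st[i]; print(s, 'low edge y centre@.14', cast(T,s[0]+s[2]/2,s[1]+s[3],.138).round(4),'x edges',cast(T,s[0],s[1]+s[3]-3,.138).round(4),cast(T,s[0]+s[2],s[1]+s[3]-3,.138).round(4))
    org=((h[...,0]>=6)&(h[...,0]<16)&(h[...,1]>120)).astype(np.uint8);org[:,:230]=0;org[:,340:]=0;org[:140]=0;org[240:]=0
    p=np.argwhere(org)[:,::-1];q=np.array([cast(T,u,v,.012)[:2] for u,v in p],np.float32)*1000
    print('stand',len(p),cv2.minAreaRect(q))
E
python3 - <<'E'
from pl import *
pliers('w3')
t=cv2.imread('pics/w3.png');cv2.imwrite('pics/c5.png',cv2.resize(t[150:240,240:330],(700,600)if 0 else (590,590),interpolation=cv2.INTER_CUBIC))
E
```

```text
[256 196  14  21 200] low edge y centre@.14 [0.4531 0.24   0.138 ] x edges [0.4498 0.2328 0.138 ] [0.4499 0.2475 0.138 ]
[302 198  14  21 194] low edge y centre@.14 [0.4556 0.2884 0.138 ] x edges [0.4523 0.281  0.138 ] [0.4524 0.2956 0.138 ]
stand 1473 ((446.6075744628906, 259.6465148925781), (78.02943420410156, 83.15953063964844), 1.0334089994430542)
```

View pics/c5.png

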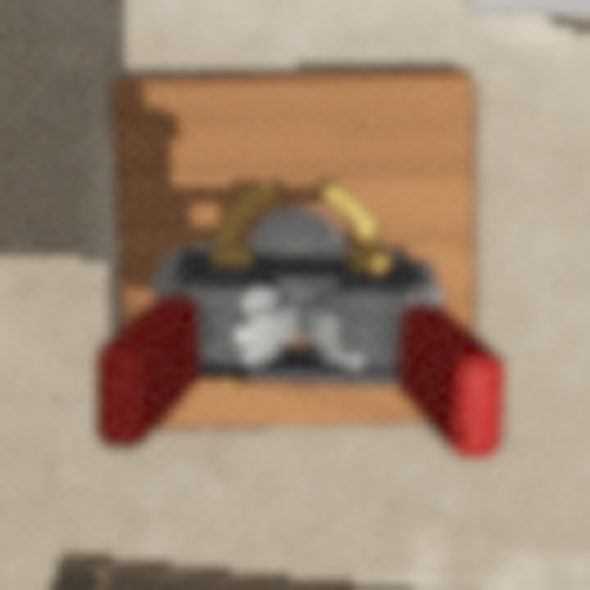

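Request:
{"method": "jog_arm", "body": {
  "rows": [
    [[0.5, 3, 40, 0, 0, 0.027, 1], [0.5, 3, 80, 0, 0, 0.027, 1], [0.5, 3, 110, 0, 0, 0.027, 1], [0.5, 3, 135, 0, 0, 0.027, 1], [0.5, 3, 150, 0, 0, 0.027, 1], [0.5, 3, 159, 0, 0, 0.027, 1], [0.5, 3, 159, 0, 0, 0.027, 1]]
  ]
}}

```text
clock: 10.18
position: [0.4457, 0.2644, 0.1014]
ee_rot: [-180.0, -0.0, 178.1]
contact_force: [-0.6, 0.0, 1.1]
finger_gap: 0.0942
grip_force: 0.0
```

Request:
{"method": "jog_arm", "body": {
  "rows": [
    [[0, 0, 0, 0, 0, 0, 0.65], [0, 0, 0, 0, 0, 0, 0.65], [0, 0, 0, 0, 0, 0, 0], [0, 0, 0, 0, 0, 0, 0], [0, 0, 0, 0, 0, 0, 0], [0, 0, 0, 0, 0, 0, 0], [0, 0, 0, 0, 0, 0, 0], [0, 0, 0, 0, 0, 0, 0]]
  ],
  "squeeze": 30
}}

```text
clock: 11.18
position: [0.4472, 0.2651, 0.1039]
ee_rot: [180.0, 0.2, 178.1]
contact_force: [-1.8, -1.3, 8.6]
finger_gap: 0.0458
grip_force: 29.5
```

```bash
python3 - <<'E'
from h import *
c=snap('wrist','w4.png');s=snap('side','s1.png')
o=observe();print(o['clock'],o['position'],o['ee_rot'],o['contact_force'],o['moment'],o['finger_gap'])
cv2.imwrite('pics/c6.png',np.hstack([cv2.resize(c['frame'][80:300,170:390],(400,400)),cv2.resize(s['frame'][170:260,160:250],(400,400),interpolation=cv2.INTER_CUBIC)]))
E
```

```text
11.275 [0.44719255 0.26506337 0.10386068] [179.97362544   0.21172228 178.14312512] [-1.13282679 -2.22481237 10.11445168] [-0.40368358  0.03109326  0.02486167] 0.045409441231303645
```

View pics/c6.png

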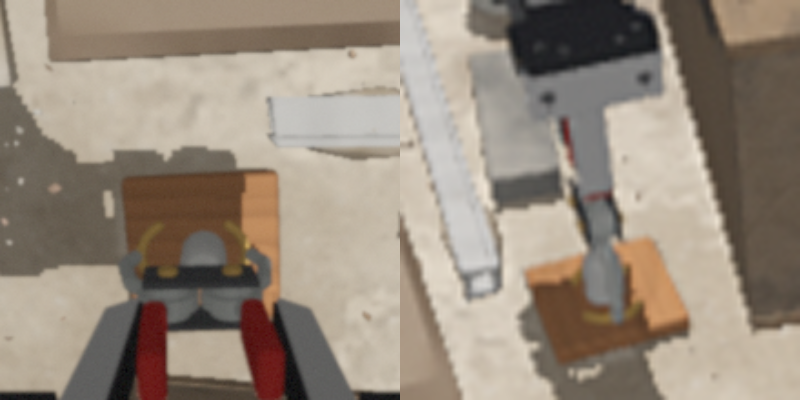

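Pliers squeezed (gap 45 mm), ring spread round the post, pads square on the grips.

Request:
{"method": "jog_arm", "body": {
  "rows": [
    [[0, 0, -15, 0, 0, 0, 0], [0, 0, -35, 0, 0, 0, 0], [0, 0, -60, 0, 0, 0, 0], [0, 0, -90, 0, 0, 0, 0], [0, 0, -114, 0, 0, 0, 0], [-1, -30, -114, 0, 0, 0, 0], [-2, -70, -114, 0, 0, 0, 0], [-4, -115, -114, 0, 0, 0, 0], [-6, -160, -114, 0, 0, 0, 0], [-15, -200, -114, 0, 0, 0, 0], [-50, -235, -114, 0, 0, 0, 0], [-90, -260, -114, 0, 0, 0, 0], [-130, -272, -114, 0, 0, 0, 0], [-155, -276, -114, 0, 0, 0, 0], [-164, -276, -114, 0, 0, 0, 0], [-164, -276, -114, 0, 0, 0, 0], [-164, -276, -114, 0, 0, 0, 0], [-164, -276, -114, 0, 0, 0, 0]]
  ]
}}

```text
clock: 13.52
position: [0.5996, -0.0159, 0.2157]
ee_rot: [180.0, -0.0, 178.2]
contact_force: [-0.4, 1.3, -1.8]
finger_gap: 0.044
grip_force: 29.8
```

```bash
python3 - <<'E'
from h import *
c=snap('wrist','w5.png');s=snap('side','s2.png');t=snap('top','t2.png')
o=observe();print(o['clock'],o['position'],o['ee_rot'],o['contact_force'],o['moment'],o['finger_gap'],o['qpos'])
x,y=o['position'][:2];z=o['position'][2]-.0894
print('ring exp',proj(c,[x,y,z]),proj(s,[x,y,z]),'stub',proj(c,[.5995,-.0175,.082]),proj(s,[.5995,-.0175,.082]))
cv2.imwrite('pics/c7.png',np.hstack([cv2.resize(c['frame'][100:240,210:350],(400,400),interpolation=cv2.INTER_CUBIC),cv2.resize(s['frame'][225:325,250:350],(400,400),interpolation=cv2.INTER_CUBIC)]))
E
```

```text
13.675 [ 0.59999275 -0.01617249  0.21571277] [-1.79997951e+02  1.25319527e-02  1.78137105e+02] [ 0.24557962  0.55422534 -1.51581648] [ 0.02297318 -0.11196037  0.02591883] 0.04384974932347294 [-9.80098869e+00  1.44227532e+01  8.39461274e+01 -3.01854467e-04
  8.16184245e+01 -9.79380498e+01]
ring exp [283.04990659 219.63896033] [305.16500522 260.03073115] stub [281.89997685 207.46352887] [304.4442403  274.99131391]
```

View pics/c7.png

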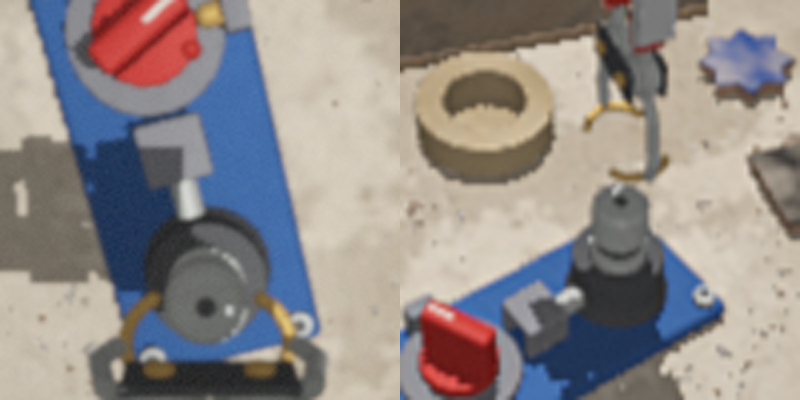

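Ring hangs open above the stub; stub's centre hole is at wrist (281.7,207.5) and side (305,275), matching the estimate (0.5995,-0.0175). Now measure the ring relative to it.

```bash
cat > ring.py <<'E'
from h import *
def brass(f,roi):
    t=cv2.imread(f'pics/{f}.png');h=cv2.cvtColor(t,cv2.COLOR_BGR2HSV)
    m=((h[...,0]>11)&(h[...,0]<30)&(h[...,1]>110)&(h[...,2]>70));k=np.zeros_like(m);x0,y0,x1,y1=roi;k[y0:y1,x0:x1]=m[y0:y1,x0:x1]
    n,l,st,ce=cv2.connectedComponentsWithStats(k.astype(np.uint8)); return [(st[i],ce[i],np.argwhere(l==i)[:,::-1]) for i in range(1,n) if st[i,4]>5]
E
python3 - <<'E'
from ring import *
for f,roi in(('w5',(240,195,325,232)),('s2',(293,248,320,272))):
    T=dict(np.load(f'pics/{f}.npz'))
    for st,ce,p in brass(f,roi):
        q=np.array([cast(T,*a,.1263) for a in p]); print(f,st,ce.round(1),q.mean(0).round(4),q.min(0).round(4),q.max(0).round(4))
E
```

```text
w5 [253 202  13  17  64] [258.7 209. ] [ 0.589  -0.0385  0.1263] [ 0.5824 -0.0442  0.1263] [ 0.5975 -0.0323  0.1263]
w5 [300 203  13  17  62] [306.9 210.1] [0.5915 0.0063 0.1263] [ 0.5845 -0.      0.1263] [0.6002 0.011  0.1263]
w5 [254 223   2   4   7] [254.6 224.7] [ 0.6041 -0.0431  0.1263] [ 0.6024 -0.0438  0.1263] [ 0.6054 -0.0426  0.1263]
w5 [309 222   3   5  12] [309.9 224.4] [0.6055 0.009  0.1263] [0.6031 0.0081 0.1263] [0.6071 0.01   0.1263]
w5 [260 227  11   5  43] [265.2 229.2] [ 0.6089 -0.0334  0.1263] [ 0.6066 -0.0383  0.1263] [ 0.6108 -0.0288  0.1263]
w5 [296 227  11   5  44] [300.7 229. ] [6.098e-01 2.000e-04 1.263e-01] [ 0.6077 -0.0043  0.1263] [0.6119 0.0052 0.1263]
s2 [302 250   8   4  11] [305.7 251.4] [0.6119 0.0069 0.1263] [ 6.050e-01 -3.000e-04  1.263e-01] [0.6163 0.0108 0.1263]
s2 [296 252   5   5   9] [297.9 253.9] [0.5933 0.0062 0.1263] [0.587  0.0011 0.1263] [0.5997 0.0105 0.1263]
s2 [303 268   7   2   7] [306.  268.7] [ 0.5912 -0.0393  0.1263] [ 0.5864 -0.0424  0.1263] [ 0.5966 -0.0352  0.1263]
```

Request:
{"method": "jog_arm", "body": {
  "rows": [
    [[1, -1.3, 5, 0, 0, 0, 0], [1, -1.3, 10, 0, 0, 0, 0], [1, -1.3, 20, 0, 0, 0, 0], [1, -1.3, 28, 0, 0, 0, 0], [1, -1.3, 34, 0, 0, 0, 0], [1, -1.3, 40, 0, 0, 0, 0], [1, -1.3, 46, 0, 0, 0, 0], [1, -1.3, 52, 0, 0, 0, 0], [1, -1.3, 58, 0, 0, 0, 0], [1, -1.3, 64, 0, 0, 0, 0], [1, -1.3, 69, 0, 0, 0, 0], [1, -1.3, 72, 0, 0, 0, 0], [1, -1.3, 72, 0, 0, 0, 0], [1, -1.3, 72, 0, 0, 0, 0], [1, -1.3, 72, 0, 0, 0, 0], [1, -1.3, 72, 0, 0, 0, 0]]
  ]
}}

```text
clock: 15.68
position: [0.5994, -0.0177, 0.1437]
ee_rot: [-180.0, 0.0, 178.1]
contact_force: [-0.9, 0.1, -2.5]
finger_gap: 0.0442
grip_force: 29.8
```

```bash
python3 - <<'E'
from ring import *
c=snap('wrist','w6.png');s=snap('side','s3.png')
o=observe();print(o['clock'],o['position'],o['ee_rot'],o['contact_force'],o['moment'],o['finger_gap'])
print('groove proj side',proj(s,[.5995,-.0175,.054]),'wrist',proj(c,[.5995,-.0175,.054]))
for f,roi in(('w6',(240,175,325,232)),('s3',(285,270,325,310))):
    T=dict(np.load(f'pics/{f}.npz'))
    for st,ce,p in brass(f,roi):
        q=np.array([cast(T,*a,.054) for a in p]); print(f,st,ce.round(1),q.mean(0).round(4),q.min(0).round(4),q.max(0).round(4))
cv2.imwrite('pics/c8.png',np.hstack([cv2.resize(c['frame'][130:240,225:335],(400,400),interpolation=cv2.INTER_CUBIC),cv2.resize(s['frame'][245:325,265:345],(400,400),interpolation=cv2.INTER_CUBIC)]))
E
```

```text
15.775 [ 0.59936588 -0.01765581  0.14359669] [-1.79999686e+02  1.49529315e-02  1.78118666e+02] [-0.28056452 -0.0844531  -1.97690072] [ 0.04452822 -0.14632025 -0.05269703] 0.04393577910921508
groove proj side [303.97949024 283.71042359] wrist [283.47849717 219.14660696]
w6 [252 202  14  18  93] [258.2 209.5] [ 0.5894 -0.0407  0.054 ] [ 0.5823 -0.0468  0.054 ] [ 0.5985 -0.034   0.054 ]
w6 [299 203  13  24 110] [306.7 212. ] [0.5933 0.0044 0.054 ] [ 0.5844 -0.0027  0.054 ] [0.6071 0.0083 0.054 ]
w6 [254 223   2   4   8] [254.5 224.5] [ 0.6039 -0.045   0.054 ] [ 0.6024 -0.0455  0.054 ] [ 0.6054 -0.0444  0.054 ]
w6 [260 226  11   6  52] [265.1 228.7] [ 0.6083 -0.0352  0.054 ] [ 0.6056 -0.04    0.054 ] [ 0.6107 -0.0305  0.054 ]
w6 [296 226  10   6  50] [300.6 228.8] [ 0.6096 -0.0016  0.054 ] [ 0.6068 -0.006   0.054 ] [0.6119 0.0026 0.054 ]
s3 [301 292   8   3  18] [305.1 292.7] [ 0.5912 -0.0416  0.054 ] [ 0.5838 -0.0472  0.054 ] [ 0.5978 -0.0365  0.054 ]
```

View pics/c8.png

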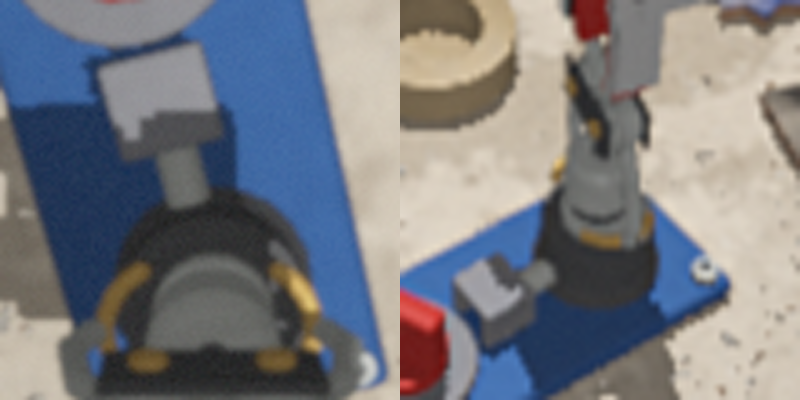

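The spread ring is level with the groove, clear of the stub all round, with no contact force beyond the pliers' weight.

```bash
python3 -c "
from rig import *
print(sign_off())"
```

```text
the job is handed in; nothing more can be done
None
```

I handed the job in at about 16 s of the 54 s limit: the knob is at its far stop, and the pliers are held upright and squeezed with the ring level with the groove and clear of the stub. My last pictures and force readings agreed with that, but the judge gave no result.

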